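# Lay out the clay flower on the wall plaque

### The job

Lay the flower out on the round terracotta plaque, as seen with its hanging hole at the top: the four-petal blossom in the middle of the plaque with a notch between petals facing straight down, and the long stalk running straight down from that notch, close up to the blossom (a gap of up to a centimetre does no harm, here and below). Beside the middle of the stalk goes the leaf on the left, sticking straight out with its tip at the stalk, and the flat round bud on the right, both close up to the stalk; the small domed heart goes on top of the blossom, in its centre. The pieces are brittle, so set each one down rather than dropping it even a little way, and leave the jar lid, the brush and the glass jar where they are.

Things in the scene. Friction and masses are not known exactly. Their poses are not given: they have to be found in the camera images.
- plaque: Round terracotta wall plaque lying on the worktop, 270 mm across, 12 mm thick, does not move. Origin: centre of its underside (top face 12 mm above it). A dark hanging hole, 16 mm across, near its rim, 113 mm from the centre, marks the plaque's top: its +x axis points from the centre to the hole. Seen from above with the hole at the top, +y points to the left.
- blossom: Blossom: white unglazed-ceramic clover of four round petals, 14 mm thick, flat underside and level top rims. Petals are 30 mm across, centred at (+-13, +-13) mm, so it measures 56 mm across along its own x and y axes and 67 mm across the diagonals; the notches between petals lie on its x and y axes. Origin: centre of its underside. Any quarter turn looks the same.
- stalk: Stalk: straight white ceramic bar with round ends, 90 mm long, 20 mm wide, 14 mm thick. Origin: centre of its underside; x along its length; both ends alike. Pushed fully into a notch of the blossom its centre is 70 mm from the blossom's centre.
- leaf: Leaf: white ceramic pointed oval, 64 mm long, 30 mm wide at the middle, 14 mm thick. Origin: centre of its underside; x along its length; both tips alike.
- bud: Bud: flat round white ceramic disc with a raised rim, 36 mm across, 14 mm thick, the wider of the two round pieces. Origin: centre of its underside.
- heart: Heart: small domed white ceramic button, 26 mm across with upright sides for 13 mm, 18 mm tall in all. Origin: centre of its flat underside.
- ware_board: Flat plywood ware board, 330 x 260 x 12 mm, does not move; the five white pieces and the metal lid lie on it at the start, in two rows of three with gaps of some 30 mm or more, the wider gaps (40 mm and up) being along the 260 mm side. Its x axis lies along the 330 mm side. Origin: centre of its underside.
- lid: Bystander: eight-sided gold-coloured metal jar lid, 54 mm across, 16 mm tall, lying on the ware board among the pieces. Origin: centre of its underside.
- brush: Bystander: flat paint brush lying on the worktop between board and plaque, about 140 mm long, 18 mm wide, 10 mm high. x along its length towards the bristles; origin near its middle, on the worktop.
- jar: Bystander: empty open glass jar, 74 mm across, 115 mm tall, standing behind. Origin: centre of its underside.
Mind the look-alikes: they are no part of the job. What is shaped like the bud but black or turquoise is not meant.

How it is judged:
By the outcome, as a careful person would: the job done as asked, in the order asked, and still so for the second after the job is handed in, with the robot touching nothing.
It also fails if it takes over 125 s, if anything falls off the work surface, if the arm or the gripper's body presses on something with over 40 N, if the wrist force passes 120 N, or if a joint passes its speed limit or range.

### The arm

A 6-joint arm with a two-finger parallel gripper is mounted at the origin on the work surface. World frame = base frame: x ahead of the robot, y to its left, z up, the work surface at z = 0. Lengths are in m, angles in rad, forces in N, time in s.
With the tool pointing down it reaches from about 0.3 to 0.95 m from the base axis. Payload 3.1 kg.
Tool frame: the origin (TCP) lies midway between the tips of the shut fingers; the grasp point (between the pads) lies 19 mm behind it; z points along the fingers, y is the line along which they close (so a half turn about z gives the same grasp; the last joint's range is limited). The gripper opens to 85 mm and grips with 20 to 120 N. Pads are 22 mm wide; open, the fingers measure 114 mm over their backs; the gripper's body (76 mm by 85 mm) begins 54 mm behind the grasp point. The pads swing forward as they close: fully open they stand 13 mm farther back than shut.
Start: joints at [-1.387, 0.308, 1.634, -0, 1.2, -0.07], TCP at [0.157, -0.605, 0.231] pointing down, gripper open.
Joint ranges: [-3.06, 3.06], [-0.79, 1.96], [0.05, 2.63], [-1.19, 4.34], [0.05, 2.64], [-2.94, 2.94]. Speed limits (rad/s): [2.79, 2.79, 3.14, 3.14, 3.14, 3.14].

### API

Orientations are given as [roll, pitch, yaw] about the fixed x, y, z axes, in that order (R = Rz(yaw) Ry(pitch) Rx(roll)).
In Python, from station import status, camera, ctrl gives the robot as it stands.
- The arm moves only by the shell command python3 -m pendant 'ROWS' [FORCE]. ROWS is text: rows parted by semicolons, each of 5 numbers parted by spaces: the shift along the tool's x, y, z in m, then the turn about the tool's z in rad, then the finger opening in m, from 0 to 0.0854. A call has 1 to 12 rows; each row is the pose to reach, as a shift and turn from the pose commanded when the call began, along the tool's axes at that moment; what a row does not reach only later rows make up. A row lasts 1/12 s, in which the tool goes at most 41.7 mm and 7.16 degrees, less where a joint would pass 70% of its speed; a pose out of reach is approached as far as the arm can. A call with a gripper value outside its range is refused whole. The fingers move at their own pace and stop on an object; FORCE is the grip in N (left out, the last holds). Time passes only in rows, so rows that repeat a pose let the fingers close. It gives the time, the measured TCP pose, the force, the opening and the grip force at its end, in the units of the state.
- status.read_state(): the state, without advancing time (a new reading comes with each control period).
- camera(name): name is "side" or "top"; returns a dict with "image" (420x560x3 uint8, red, green, blue), "fx", "fy", "cx", "cy" (pixels), "extrinsics" (4x4, takes a point from camera to world coordinates). Camera axes: x right, y up, looking along -z (the intrinsics and any distortion apply to the point x, -y, -z); pixel columns grow to the right and rows downward; lengths in m; the calibration is good to about 2 mm. A picture is of the moment at which its call begins. There is no depth.
- ctrl.sign_off(): hands the job in; it is judged then, once.
The state is a dict: "time": time; "joints": joint angles; "joint_vel": joint speeds; "joint_torque": joint torques, N m; "eef_pos": TCP position; "tool_rot": TCP orientation; "force": force on the tool from outside, world axes, zero at the start; "ft_torque": the same for the moment, N m; "grip_width": finger opening in m; "finger_force": force on a finger pad.
Only numpy, scipy, OpenCV 4.12 (cv2) and the standard library are available. Lean on these libraries where they do the work, as an engineer would, in place of code of your own. Each camera call takes 0.05 s, during which the arm holds its last target. There are 200 camera calls.

## Working session

There is one attempt and no reset: what is moved stays moved. The work goes in short steps, Python scripts to look and compute and a shell command to move; the robot and the scene stay as the last step left them, time stands still between calls to the robot, and variables do not carry over. Pictures are saved under pics/ and viewed, at most 14 in all, crops included, and the job is handed in when it is done.

```bash
mkdir -p pics; ls
python3 - <<'E'
from station import status, camera
import cv2,json,numpy as np
s=status.read_state();print({k:np.round(v,3).tolist() for k,v in s.items()})
for n in("top","side"):
    c=camera(n);cv2.imwrite(f"pics/{n}0.png",c["image"][:,:,::-1])
    print(n,c["fx"],c["fy"],c["cx"],c["cy"],[k for k in c],np.round(c["extrinsics"],4).tolist())
E
```

```text
pics
{'time': 0.0, 'joints': [-1.387, 0.309, 1.635, -0.0, 1.2, -0.07], 'joint_vel': [-0.001, 0.001, 0.0, -0.001, 0.002, -0.001], 'joint_torque': [0.003, -41.525, -27.666, 0.0, 0.01, -0.0], 'eef_pos': [0.157, -0.604, 0.23], 'tool_rot': [-3.139, -0.0, 0.254], 'force': [0.095, 0.095, 0.736], 'ft_torque': [0.029, 0.022, -0.05], 'finger_force': 0.0, 'grip_width': 0.085}
top 464.16031039649573 464.16031039649573 280.8572018953881 209.23389813694388 ['image', 'fx', 'fy', 'cx', 'cy', 'extrinsics'] [[-0.0163, 0.9978, -0.0649, 0.5502], [-0.9995, -0.0181, -0.0273, -0.0246], [-0.0284, 0.0644, 0.9975, 0.9073], [0.0, 0.0, 0.0, 1.0]]
side 436.4820907500754 436.4820907500754 282.98513121988395 209.05946205833976 ['image', 'fx', 'fy', 'cx', 'cy', 'extrinsics'] [[0.9255, 0.2888, -0.2448, 0.4043], [-0.3783, 0.6786, -0.6296, -0.5718], [-0.0157, 0.6754, 0.7373, 0.7231], [0.0, 0.0, 0.0, 1.0]]
```

View pics/top0.png

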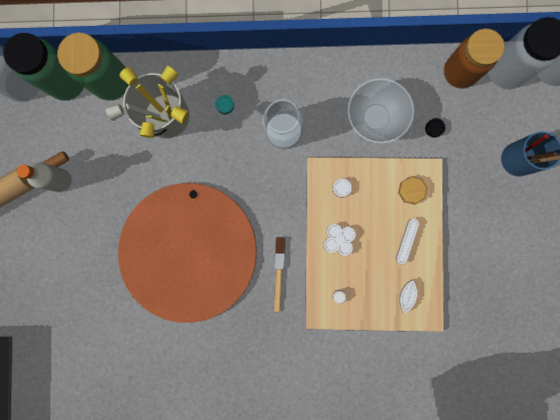

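View pics/side0.png

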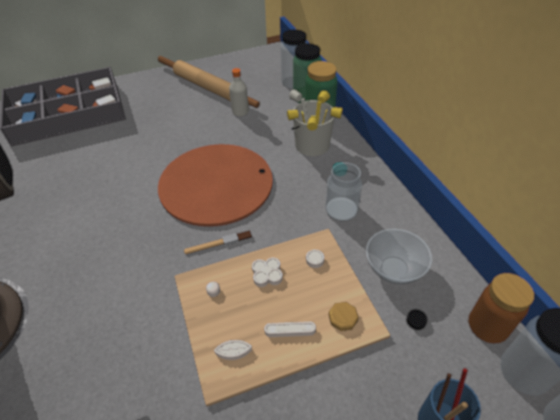

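Top view, candidates: the bud could be the white disc (342,188), the black disc (435,128), the turquoise disc (225,104) or the heart (340,297). I choose the white wide disc at (342,188); the small one at (340,297) is the heart. The blossom is at (340,240), stalk (408,241), leaf (409,296), lid (413,190), plaque centre ~(188,252) and its hole (193,194).

```bash
cat > h.py <<'E'
import numpy as np,cv2
from station import status,camera
def ray(c,uv,z):
    E=c["extrinsics"];uv=np.atleast_2d(np.asarray(uv,float))
    d=np.c_[(uv[:,0]-c["cx"])/c["fx"],-(uv[:,1]-c["cy"])/c["fy"],-np.ones(len(uv))]@E[:3,:3].T
    return E[:3,3]+d*((z-E[2,3])/d[:,2])[:,None]
def proj(c,P):
    E=c["extrinsics"];p=(np.atleast_2d(P)-E[:3,3])@E[:3,:3]
    return np.c_[c["cx"]-c["fx"]*p[:,0]/p[:,2],c["cy"]+c["fy"]*p[:,1]/p[:,2]]
def white(c,roi=None):
    m=cv2.inRange(cv2.cvtColor(c["image"],cv2.COLOR_RGB2HSV),(0,0,150),(179,60,255))
    if roi is not None:
        k=np.zeros_like(m);cv2.fillConvexPoly(k,np.int32(roi),255);m&=k
    m=cv2.morphologyEx(m,cv2.MORPH_CLOSE,np.ones((3,3)))
    return [k for k in cv2.findContours(m,cv2.RETR_EXTERNAL,cv2.CHAIN_APPROX_NONE)[0] if cv2.contourArea(k)>60]
def go(x,y,z,yaw):
    "shift and turn in tool axes from the present pose"
    s=status.read_state();p=s["eef_pos"];a=s["tool_rot"][2]
    dx,dy=x-p[0],y-p[1]
    t=-((yaw-a+np.pi/2)%np.pi-np.pi/2)
    print("shift",np.round([dx*np.cos(a)+dy*np.sin(a),dx*np.sin(a)-dy*np.cos(a),p[2]-z],4),"turn",round(t,3),"j6",round(s["joints"][5],2),"F",np.round(s["force"],1),"w",round(s["grip_width"],4),"t",s["time"])
E
python3 - <<'E'
from h import *
for n in("top","side"):
    c=camera(n);hsv=cv2.cvtColor(c["image"],cv2.COLOR_RGB2HSV)
    wood=cv2.inRange(hsv,(8,60,120),(28,200,255))
    wk=max(cv2.findContours(cv2.morphologyEx(wood,cv2.MORPH_OPEN,np.ones((5,5))),0,1)[0],key=cv2.contourArea)
    print(n,"board",np.round(ray(c,cv2.approxPolyDP(cv2.convexHull(wk),8,True)[:,0],.012)[:,:2],4).tolist())
    for k in white(c,cv2.convexHull(wk)[:,0]):
        w=(ray(c,cv2.convexHull(k)[:,0],.022)[:,:2]*1e4).astype(np.float32)
        r=cv2.minAreaRect(w);m=cv2.moments(w);k0=cv2.moments(k)
        print("px",round(k0["m10"]/k0["m00"]),round(k0["m01"]/k0["m00"]),"cen",round(m["m10"]/m["m00"]/1e4,4),round(m["m01"]/m["m00"]/1e4,4),"rect",np.round(np.array(r[0])/1e4,4),np.round(np.array(r[1])/1e4,4),round(r[2],1))
    tc=cv2.inRange(hsv,(0,120,60),(12,255,255))
    pk=max(cv2.findContours(tc,0,1)[0],key=cv2.contourArea)
    w=ray(c,pk[:,0],.012)[:,:2];(e,ax,_)=cv2.fitEllipse((w*1e4).astype(np.float32));e=np.array(e)/1e4
    k=np.zeros_like(tc);cv2.drawContours(k,[cv2.convexHull(pk)],0,255,-1);k=cv2.erode(k,np.ones((5,5)))
    d=cv2.inRange(hsv,(0,0,0),(179,255,70))&k
    hk=max(cv2.findContours(d,0,1)[0],key=cv2.contourArea);(u,_)=cv2.minEnclosingCircle(hk)
    h=ray(c,u,.012)[0,:2];v=h-e
    print("plaque",np.round(e,4),np.round(np.array(ax)/1e4,4),"hole",u,np.round(h,4),"dist",np.hypot(*v),"yaw",np.arctan2(v[1],v[0]))
    if n=="top": cv2.imwrite("pics/crop1.png",cv2.resize(c["image"][150:335,300:450,::-1],None,fx=3.2,fy=3.2,interpolation=2))
E
```

```text
top board [[0.7093, -0.0565], [0.6999, -0.3106], [0.3732, -0.2999], [0.3816, -0.0442]]
px 339 297 cen 0.4405 -0.1071 rect [ 0.4403 -0.1072] [0.0225 0.0224] 88.7
px 408 296 cen 0.4403 -0.2363 rect [ 0.4399 -0.2364] [0.0318 0.0638] 72.2
px 339 239 cen 0.5486 -0.1102 rect [ 0.5488 -0.1101] [0.0569 0.0561] 77.0
px 407 241 cen 0.5439 -0.2381 rect [ 0.544 -0.238] [0.0225 0.0898] 69.8
px 342 187 cen 0.648 -0.1178 rect [ 0.6483 -0.118 ] [0.0343 0.0346] 88.7
plaque [0.5296 0.1834] [0.2658 0.2663] hole (192.6999969482422, 193.6999969482422) [0.6419 0.1712] dist 0.11298778234567164 yaw -0.1087805467766751
side board [[1.1272, 1.0393], [1.7262, 0.7667], [1.5134, 0.1165], [1.0192, -0.3739], [0.9347, 0.5421]]
plaque [0.5272 0.1801] [0.2633 0.2684] hole (261.5, 170.5) [0.6404 0.1723] dist 0.11350854603336286 yaw -0.06896005706403231
```

View pics/crop1.png

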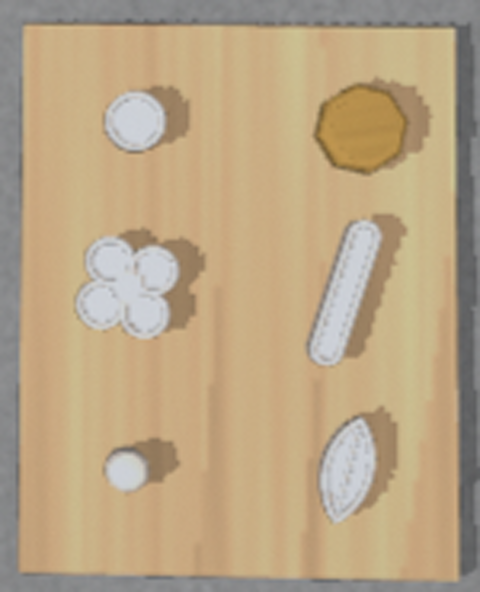

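The crop confirms it: white disc (bud) at the top left, clover in the left middle, small heart at the bottom left, stalk and leaf on the right, lid at the top right.

```bash
python3 -c "
from h import *
go(.5486,-.1102,.10,-.227)"
```

```text
shift [ 0.5033 -0.3801  0.1305] turn 0.481 j6 -0.07 F [-0.7 -0.8 -0.1] w 0.0849 t 0.2
```

```bash
R="echo"; python3 -m pendant '0.503 -0.380 0.130 0.481 0.085;0.503 -0.380 0.130 0.481 0.085;0.503 -0.380 0.130 0.481 0.085;0.503 -0.380 0.130 0.481 0.085;0.503 -0.380 0.130 0.481 0.085;0.503 -0.380 0.130 0.481 0.085;0.503 -0.380 0.130 0.481 0.085;0.503 -0.380 0.130 0.481 0.085;0.503 -0.380 0.130 0.481 0.085;0.503 -0.380 0.130 0.481 0.085;0.503 -0.380 0.130 0.481 0.085;0.503 -0.380 0.130 0.481 0.085' 30; python3 -c "
from h import *
go(.5486,-.1102,.10,-.227)"
```

```text
time: 1.2
eef_pos: [0.4616, -0.2197, 0.1301]
tool_rot: [3.141, -0.0, -0.227]
force: [0.6, -0.5, -0.6]
grip_width: 0.0851
finger_force: 0.0
shift [ 0.06   -0.1263  0.0301] turn -0.0 j6 1.27 F [ 0.6 -0.5 -0.6] w 0.0851 t 1.2
```

```bash
python3 -m pendant '0.06 -0.126 0.030 0 0.075;0.06 -0.126 0.030 0 0.075;0.06 -0.126 0.030 0 0.075;0.06 -0.126 0.030 0 0.075;0.06 -0.126 0.030 0 0.075;0.06 -0.126 0.030 0 0.075;0.06 -0.126 0.030 0 0.075'
python3 - <<'E'
from h import *
go(.5486,-.1102,.02,-.227)
c=camera("side");cv2.imwrite("pics/s1.png",cv2.resize(c["image"][200:330,180:400,::-1],None,fx=3,fy=3))
E
```

```text
time: 1.78
eef_pos: [0.547, -0.1126, 0.1002]
tool_rot: [3.141, 0.001, -0.227]
force: [-0.5, -0.2, 0.3]
grip_width: 0.0753
finger_force: 0.0
shift [ 0.001  -0.0027  0.0802] turn 0.0 j6 1.52 F [-0.5 -0.2  0.3] w 0.0753 t 1.7833
```

View pics/s1.png

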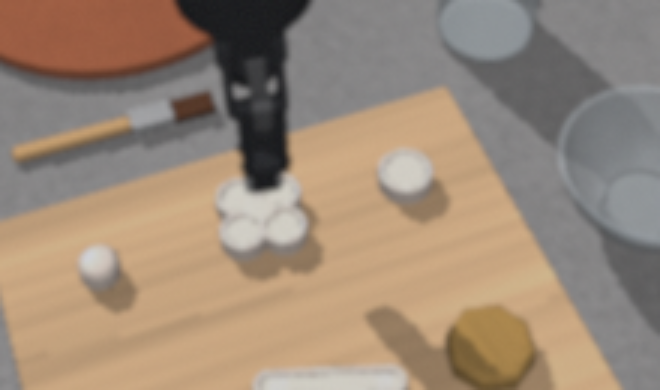

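The blossom is straight below the fingers (crop (265,215)). Descending.

```bash
python3 -m pendant '0.001 -0.002 0.03 0 0.075;0.001 -0.002 0.055 0 0.075;0.001 -0.002 0.075 0 0.075;0.001 -0.002 0.084 0 0.075;0.001 -0.002 0.087 0 0.075;0.001 -0.002 0.087 0 0.075;0.001 -0.002 0.087 0 0.075;0.001 -0.002 0.087 0 0.045;0.001 -0.002 0.087 0 0.045;0.001 -0.002 0.087 0 0.045;0.001 -0.002 0.087 0 0.045;0.001 -0.002 0.087 0 0.045' 30; python3 -m pendant '0 0 0 0 0.045;0 0 0 0 0.045;0 0 0 0 0.045;0 0 0 0 0.045'
```

```text
time: 2.83
eef_pos: [0.5503, -0.1111, 0.0154]
tool_rot: [3.141, -0.003, -0.227]
force: [-1.9, -1.3, 5.3]
grip_width: 0.0535
finger_force: 30.5
time: 3.17
eef_pos: [0.5502, -0.1111, 0.0154]
tool_rot: [3.141, -0.003, -0.227]
force: [-2.6, -0.6, 4.7]
grip_width: 0.053
finger_force: 30.5
```

```bash
python3 -m pendant '0 0 -0.01 0 0.045;0 0 -0.03 0 0.045;0 0 -0.06 0 0.045;0 0 -0.085 0 0.045;0 0 -0.085 0 0.045'; python3 -c "
from h import *
go(.529,.182,.04,-.095)"
```

```text
time: 3.58
eef_pos: [0.554, -0.1117, 0.1052]
tool_rot: [3.141, -0.012, -0.227]
force: [0.3, -0.3, 0.1]
grip_width: 0.0532
finger_force: 31.8
shift [-0.0905 -0.2806  0.0652] turn -0.132 j6 1.52 F [ 0.3 -0.3  0.1] w 0.0532 t 3.5833
```

```bash
python3 -m pendant '-0.09 -0.281 0 -0.132 0.045;-0.09 -0.281 0 -0.132 0.045;-0.09 -0.281 0 -0.132 0.045;-0.09 -0.281 0 -0.132 0.045;-0.09 -0.281 0 -0.132 0.045;-0.09 -0.281 0 -0.132 0.045;-0.09 -0.281 0 -0.132 0.045;-0.09 -0.281 0.06 -0.132 0.045;-0.09 -0.281 0.06 -0.132 0.045;-0.09 -0.281 0.06 -0.132 0.045;-0.09 -0.281 0.06 -0.132 0.045;-0.09 -0.281 0.06 -0.132 0.045'
python3 - <<'E'
from h import *
print(status.read_state()["tool_rot"])
go(.529,.182,.0155,-.095)
E
```

```text
time: 4.58
eef_pos: [0.5256, 0.1835, 0.0395]
tool_rot: [-3.141, -0.002, -0.096]
force: [0.2, 0.2, -0.4]
grip_width: 0.0533
finger_force: 32.0
[-3.14094795e+00 -1.76915800e-03 -9.57218427e-02]
shift [0.0035 0.0011 0.024 ] turn -0.001 j6 1.92 F [ 0.2  0.2 -0.4] w 0.0533 t 4.5833
```

```bash
python3 -m pendant '0.003 0.001 0.01 0 0.045;0.003 0.001 0.018 0 0.045;0.003 0.001 0.021 0 0.045;0.003 0.001 0.021 0 0.045;0.003 0.001 0.021 0 0.045'; for i in 1 2 3; do python3 -m pendant '0 0 0.0005 0 0.045;0 0 0.001 0 0.045;0 0 0.001 0 0.045' | egrep 'pos|^force'; done
```

```text
time: 5.0
eef_pos: [0.5273, 0.1818, 0.0171]
tool_rot: [3.141, 0.001, -0.096]
force: [0.4, -0.4, -0.9]
grip_width: 0.0532
finger_force: 32.0
eef_pos: [0.5276, 0.1823, 0.0165]
force: [0.8, -0.3, 0.1]
eef_pos: [0.5276, 0.1824, 0.0156]
force: [-1.4, 0.2, 1.2]
eef_pos: [0.5276, 0.1824, 0.0154]
force: [-1.7, -0.9, 6.9]
```

```bash
python3 -m pendant '0 0 0 0 0.06;0 0 0 0 0.06;0 0 0 0 0.066;0 0 0 0 0.066;0 0 -0.01 0 0.07;0 0 -0.03 0 0.07;0 0 -0.06 0 0.07;0 0 -0.085 0 0.05;0 0 -0.085 0 0.05;0 0 -0.085 0 0.05'; python3 -c "
from h import *
go(.544,-.238,.1,-.3526)"
```

```text
time: 6.58
eef_pos: [0.5295, 0.1827, 0.102]
tool_rot: [-3.14, -0.005, -0.095]
force: [0.2, -0.3, -0.9]
grip_width: 0.0505
finger_force: 0.0
shift [0.0545 0.4175 0.002 ] turn 0.257 j6 1.92 F [ 0.2 -0.3 -0.9] w 0.0505 t 6.5833
```

```bash
python3 -m pendant '0.054 0.418 0 0.257 0.04;0.054 0.418 0 0.257 0.04;0.054 0.418 0 0.257 0.04;0.054 0.418 0 0.257 0.04;0.054 0.418 0 0.257 0.04;0.054 0.418 0 0.257 0.04;0.054 0.418 0 0.257 0.04;0.054 0.418 0 0.257 0.04;0.054 0.418 0 0.257 0.04;0.054 0.418 0 0.257 0.04;0.054 0.418 0 0.257 0.04;0.054 0.418 0 0.257 0.04'; python3 -m pendant '0.0 0.0 0 0 0.04;0 0 0 0 0.04;0 0 0 0 0.04'
python3 - <<'E'
from h import *
go(.544,-.238,.0155,-.3526)
c=camera("top");k=[k for k in white(c,[[115,180],[260,180],[260,325],[115,325]])]
for q in k:
    w=(ray(c,cv2.convexHull(q)[:,0],.022)[:,:2]*1e4).astype(np.float32);r=cv2.minAreaRect(w)
    print(np.array(r[0])/1e4,np.array(r[1])/1e4,r[2])
E
```

```text
time: 7.58
eef_pos: [0.5405, -0.2414, 0.0981]
tool_rot: [-3.142, 0.002, -0.357]
force: [-0.3, 1.6, -0.1]
grip_width: 0.0401
finger_force: 0.0
time: 7.83
eef_pos: [0.5409, -0.2369, 0.0986]
tool_rot: [-3.141, 0.002, -0.35]
force: [-0.3, -0.5, -0.1]
grip_width: 0.0398
finger_force: 0.0
shift [ 0.0032 -0.      0.0831] turn 0.002 j6 1.43 F [-0.3 -0.5 -0.1] w 0.0398 t 7.8333
[0.52630469 0.18343531] [0.05454422 0.05413956] 85.2701187133789
```

```bash
python3 -m pendant '0.003 0 0.03 0 0.04;0.003 0 0.055 0 0.04;0.003 0 0.075 0 0.04;0.003 0 0.081 0 0.04;0.003 0 0.083 0 0.04;0.003 0 0.083 0 0.04;0.003 0 0.083 0 0.04;0.003 0 0.083 0 0.01;0.003 0 0.083 0 0.01;0.003 0 0.083 0 0.01;0.003 0 0.083 0 0.01;0.003 0 0.083 0 0.01' 30; python3 -m pendant '0 0 0 0 0.01;0 0 0 0 0.01;0 0 -0.01 0 0.01;0 0 -0.03 0 0.01;0 0 -0.06 0 0.01;0 0 -0.08 0 0.01;0 0 -0.08 0 0.01;0 0 -0.08 0 0.01'
python3 - <<'E'
from h import *
a=-.09;b=np.array([.5263+.5276,.1834+.1824])/2
t=b-.073*np.array([np.cos(a),np.sin(a)]);print(t)
go(t[0],t[1],.1,a)
E
```

```text
time: 8.88
eef_pos: [0.5458, -0.2408, 0.0181]
tool_rot: [3.141, -0.003, -0.352]
force: [0.0, 0.9, 5.8]
grip_width: 0.0192
finger_force: 31.1
time: 9.55
eef_pos: [0.5454, -0.2406, 0.0983]
tool_rot: [3.141, -0.003, -0.352]
force: [-0.0, -0.9, 0.1]
grip_width: 0.0189
finger_force: 30.4
[0.45424545 0.18946113]
shift [-0.2339 -0.3723 -0.0017] turn -0.262 j6 1.43 F [-0.  -0.9  0.1] w 0.0189 t 9.55
```

```bash
python3 -m pendant '-0.233 -0.372 0 -0.262 0.01;-0.233 -0.372 0 -0.262 0.01;-0.233 -0.372 0 -0.262 0.01;-0.233 -0.372 0 -0.262 0.01;-0.233 -0.372 0 -0.262 0.01;-0.233 -0.372 0 -0.262 0.01;-0.233 -0.372 0 -0.262 0.01;-0.233 -0.372 0 -0.262 0.01;-0.233 -0.372 0 -0.262 0.01;-0.233 -0.372 0 -0.262 0.01;-0.233 -0.372 0 -0.262 0.01;-0.233 -0.372 0 -0.262 0.01';python3 -m pendant '0.0 0.0 0 0 0.01;0 0 0 0 0.01;0 0 0.03 0 0.01;0 0 0.05 0 0.01;0 0 0.05 0 0.01;0 0 0.05 0 0.01'
python3 - <<'E'
from h import *
go(.455,.1894,.018,-.09)
c=camera("top");cv2.imwrite("pics/t2.png",cv2.resize(c["image"][180:330,110:270,::-1],None,fx=4,fy=4))
E
```

```text
time: 10.55
eef_pos: [0.4513, 0.1929, 0.095]
tool_rot: [-3.141, 0.003, -0.085]
force: [0.9, -0.4, -0.6]
grip_width: 0.0194
finger_force: 30.4
time: 11.05
eef_pos: [0.4526, 0.1876, 0.045]
tool_rot: [3.14, 0.004, -0.092]
force: [-0.2, -0.1, 0.3]
grip_width: 0.0192
finger_force: 30.4
shift [ 0.0022 -0.002   0.027 ] turn -0.002 j6 1.97 F [-0.2 -0.1  0.3] w 0.0192 t 11.05
```

View pics/t2.png

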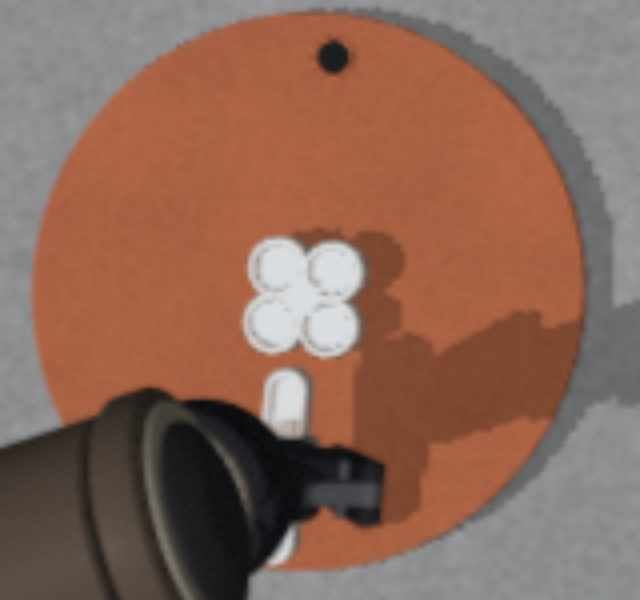

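Blossom sits centred at crop (305,297) with a notch facing down, and the held stalk lines up below it at crop (285,400). Lowering.

```bash
python3 -m pendant '0.002 -0.002 0.01 0 0.01;0.002 -0.002 0.02 0 0.01;0.002 -0.002 0.023 0 0.01;0.002 -0.002 0.024 0 0.01;0.002 -0.002 0.024 0 0.01'; for i in 1 2 3 4 5; do python3 -m pendant '0 0 0.0005 0 0.01;0 0 0.001 0 0.01;0 0 0.001 0 0.01' | egrep 'pos|^force'; done
```

```text
time: 11.52
eef_pos: [0.4573, 0.1916, 0.0228]
tool_rot: [-3.141, -0.002, -0.09]
force: [1.8, 0.2, 1.9]
grip_width: 0.0187
finger_force: 31.6
eef_pos: [0.4575, 0.1916, 0.0223]
force: [1.0, -1.5, 6.4]
eef_pos: [0.4577, 0.1917, 0.0216]
force: [1.6, -1.9, 6.8]
eef_pos: [0.4581, 0.1917, 0.0208]
force: [1.5, -1.2, 7.2]
eef_pos: [0.4585, 0.1917, 0.0199]
force: [2.5, -1.1, 8.0]
eef_pos: [0.4588, 0.1917, 0.019]
force: [2.5, -1.1, 7.7]
```

Run:
```python
from h import *
print(status.read_state()["force"])
a=camera("top");b=camera("side")
A=cv2.resize(a["image"][220:330,150:230,::-1],None,fx=5,fy=5)
B=cv2.resize(b["image"][130:230,150:230,::-1],None,fx=5,fy=5,interpolation=2)
B=cv2.resize(B,(400,550));cv2.imwrite("pics/t3.png",np.hstack([A,B]))
```

```text
[ 2.5095006  -1.06821372  7.68689234]
```

View pics/t3.png

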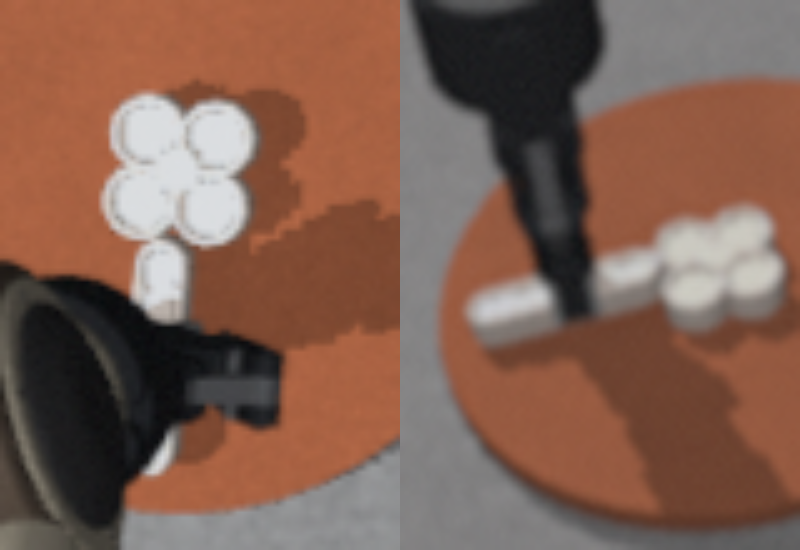

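The stalk is just below the notch, its near end still slightly raised in the side view (left end at (500,310)); keep lowering until it lies flat.

```bash
for i in 1 2 3 4; do python3 -m pendant '0 0 0.0005 0 0.01;0 0 0.001 0 0.01;0 0 0.001 0 0.01' | egrep 'pos|^force'; done; python3 -c "
from h import *
print(status.read_state()['ft_torque'],status.read_state()['tool_rot'])"
```

```text
eef_pos: [0.4591, 0.1917, 0.0181]
force: [2.7, -1.1, 7.0]
eef_pos: [0.4594, 0.1918, 0.0172]
force: [4.0, -1.7, 7.5]
eef_pos: [0.4594, 0.1917, 0.017]
force: [2.4, -3.2, 13.1]
eef_pos: [0.4595, 0.1917, 0.0169]
force: [-0.7, -3.5, 21.6]
[-0.52781522  0.39602822  0.02851605] [-3.14064346 -0.00514597 -0.08932273]
```

```bash
python3 -m pendant '0 0 -0.001 0 0.025;0 0 -0.001 0 0.025;0 0 -0.001 0 0.03;0 0 -0.001 0 0.035;0 0 -0.001 0 0.035;0 0 -0.01 0 0.035;0 0 -0.03 0 0.035;0 0 -0.06 0 0.05;0 0 -0.085 0 0.05;0 0 -0.085 0 0.05'
python3 - <<'E'
from h import *
go(.4403,-.2363,.1,-.311)
E
```

```text
time: 14.7
eef_pos: [0.4603, 0.1928, 0.1037]
tool_rot: [-3.138, -0.009, -0.09]
force: [0.4, 0.6, 0.6]
grip_width: 0.0499
finger_force: 0.0
shift [0.0186 0.4291 0.0037] turn 0.221 j6 1.97 F [0.4 0.6 0.6] w 0.0499 t 14.7
```

```bash
python3 -m pendant '0.019 0.428 0 0.221 0.05;0.019 0.428 0 0.221 0.05;0.019 0.428 0 0.221 0.05;0.019 0.428 0 0.221 0.05;0.019 0.428 0 0.221 0.05;0.019 0.428 0 0.221 0.05;0.019 0.428 0 0.221 0.05;0.019 0.428 0 0.221 0.05;0.019 0.428 0 0.221 0.05;0.019 0.428 0 0.221 0.05;0.019 0.428 0 0.221 0.05;0.019 0.428 0 0.221 0.05'; python3 -m pendant '0 0 0 0 0.05;0 0 0 0 0.05;0 0 0 0 0.05;0 0 0 0 0.05'
python3 - <<'E'
from h import *
go(.4403,-.2363,.0175,-.311)
c=camera("top")
for q in white(c,[[115,180],[260,180],[260,325],[115,325]]):
    w=(ray(c,cv2.convexHull(q)[:,0],.022)[:,:2]*1e4).astype(np.float32);r=cv2.minAreaRect(w)
    print(np.array(r[0])/1e4,np.array(r[1])/1e4,r[2])
cv2.imwrite("pics/t4.png",cv2.resize(c["image"][200:330,140:250,::-1],None,fx=4,fy=4))
E
```

```text
time: 15.7
eef_pos: [0.4366, -0.2399, 0.0986]
tool_rot: [3.141, -0.001, -0.316]
force: [-1.0, 0.5, 0.8]
grip_width: 0.0499
finger_force: 0.0
time: 16.03
eef_pos: [0.4364, -0.2349, 0.0981]
tool_rot: [-3.141, 0.001, -0.309]
force: [-0.9, -0.2, -0.1]
grip_width: 0.05
finger_force: 0.0
shift [0.0042 0.0001 0.0806] turn 0.002 j6 1.3 F [-0.9 -0.2 -0.1] w 0.05 t 16.0333
[0.482896   0.18969344] [0.05499252 0.14257358] 82.73060607910156
```

View pics/t4.png

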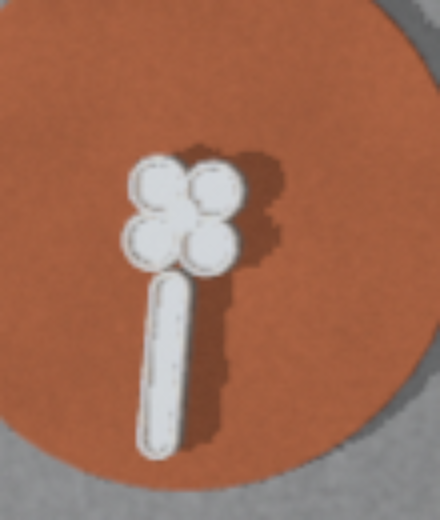

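Blossom crop (185,215), stalk flat from (172,275) to (158,455), in the notch and in line with the hole. Now the leaf.

```bash
python3 -m pendant '0.004 0 0.03 0 0.05;0.004 0 0.055 0 0.05;0.004 0 0.073 0 0.05;0.004 0 0.079 0 0.05;0.004 0 0.080 0 0.05;0.004 0 0.080 0 0.05;0.004 0 0.080 0 0.05;0.004 0 0.080 0 0.02;0.004 0 0.080 0 0.02;0.004 0 0.080 0 0.02;0.004 0 0.080 0 0.02;0.004 0 0.080 0 0.02' 30; python3 -m pendant '0 0 0 0 0.02;0 0 0 0 0.02';python3 -m pendant '0 0 -0.01 0 0.02;0 0 -0.03 0 0.02;0 0 -0.06 0 0.02;0 0 -0.08 0 0.02;0 0 -0.08 0 0.02;0 0 -0.08 0 0.02'
python3 - <<'E'
from h import *
go(.461,.238,.1,-1.661)
E
```

```text
time: 17.08
eef_pos: [0.4416, -0.2386, 0.0199]
tool_rot: [3.141, -0.003, -0.311]
force: [-1.1, 0.3, 5.6]
grip_width: 0.0287
finger_force: 30.0
time: 17.25
eef_pos: [0.4415, -0.2386, 0.0199]
tool_rot: [3.141, -0.003, -0.311]
force: [-0.8, 1.1, 6.5]
grip_width: 0.0288
finger_force: 30.0
time: 17.75
eef_pos: [0.4414, -0.2386, 0.1002]
tool_rot: [3.14, -0.004, -0.311]
force: [0.7, -0.8, -0.4]
grip_width: 0.0284
finger_force: 29.9
shift [-1.273e-01 -4.597e-01  2.000e-04] turn 1.35 j6 1.3 F [ 0.7 -0.8 -0.4] w 0.0284 t 17.75
```

```bash
python3 -m pendant '-0.127 -0.460 0 1.35 0.02;-0.127 -0.460 0 1.35 0.02;-0.127 -0.460 0 1.35 0.02;-0.127 -0.460 0 1.35 0.02;-0.127 -0.460 0 1.35 0.02;-0.127 -0.460 0 1.35 0.02;-0.127 -0.460 0 1.35 0.02;-0.127 -0.460 0 1.35 0.02;-0.127 -0.460 0 1.35 0.02;-0.127 -0.460 0 1.35 0.02;-0.127 -0.460 0 1.35 0.02;-0.127 -0.460 0 1.35 0.02';python3 -m pendant '0 0 0 0 0.02;0 0 0 0 0.02;0 0 0 0 0.02;0 0 0 0 0.02'
python3 - <<'E'
from h import *
go(.461,.2365,.04,-1.661)
E
```

```text
time: 18.75
eef_pos: [0.4567, 0.1013, 0.0753]
tool_rot: [-3.112, 0.151, -1.5]
force: [-0.8, 0.1, -0.8]
grip_width: 0.0292
finger_force: 29.9
time: 19.08
eef_pos: [0.4573, 0.0997, 0.0763]
tool_rot: [-3.111, 0.149, -1.499]
force: [-0.4, -0.5, 0.3]
grip_width: 0.0289
finger_force: 29.9
shift [-0.1361 -0.0135  0.0363] turn 0.162 j6 2.94 F [-0.4 -0.5  0.3] w 0.0289 t 19.0833
```

Joint 6 hit its limit (turning + raises it), so go the other way round with a half turn; first check whether the tilt comes out.

```bash
python3 -m pendant '0 0 0 -0.12 0.02;0 0 0 -0.24 0.02;0 0 0 -0.36 0.02;0 0 0 -0.48 0.02;0 0 0 -0.48 0.02;0 0 0 -0.48 0.02;0 0 0 -0.48 0.02'
python3 - <<'E'
from h import *
go(.461,.2365,.1,-1.661+np.pi)
E
```

```text
time: 19.67
eef_pos: [0.4573, 0.0999, 0.0764]
tool_rot: [-3.046, 0.118, -1.018]
force: [-0.1, 0.1, 1.1]
grip_width: 0.0291
finger_force: 29.9
shift [-0.1144 -0.0748 -0.0236] turn 0.643 j6 2.46 F [-0.1  0.1  1.1] w 0.0291 t 19.6667
```

```bash
python3 -m pendant '0 0 -0.05 -1.5 0.02;0 0 -0.05 -1.5 0.02;0 0 -0.05 -1.5 0.02;0 0 -0.05 -1.5 0.02;0 0 -0.05 -1.5 0.02;0 0 -0.05 -1.5 0.02;0 0 -0.05 -1.5 0.02;0 0 -0.05 -1.5 0.02;0 0 -0.05 -1.5 0.02;0 0 -0.05 -1.5 0.02;0 0 -0.05 -1.5 0.02;0 0 -0.05 -1.5 0.02'; for i in 1 2; do python3 -m pendant '0 0 0 -1.5 0.02;0 0 0 -1.5 0.02;0 0 0 -1.5 0.02;0 0 0 -1.5 0.02;0 0 0 -1.5 0.02;0 0 0 -1.5 0.02;0 0 0 -1.5 0.02;0 0 0 -1.5 0.02;0 0 0 -1.5 0.02;0 0 0 -1.5 0.02;0 0 0 -1.5 0.02;0 0 0 -1.5 0.02'; done
cat >> h.py <<'E'
def tilt():
    from scipy.spatial.transform import Rotation as R
    s=status.read_state();z=R.from_euler("xyz",s["tool_rot"]).as_matrix()[:,2]
    print("lean",np.round(z,3),"pos",np.round(s["eef_pos"],4),"yaw",round(s["tool_rot"][2],3),"j",np.round(s["joints"],2),"w",s["grip_width"],"t",s["time"])
E
python3 -c "
from h import *
tilt()"
```

```text
time: 20.67
eef_pos: [0.4561, 0.0923, 0.1256]
tool_rot: [-3.017, -0.087, 0.477]
force: [-1.4, -0.0, -0.7]
grip_width: 0.029
finger_force: 29.9
time: 21.67
eef_pos: [0.456, 0.0923, 0.1256]
tool_rot: [3.063, -0.13, 1.987]
force: [-0.5, -0.5, -0.1]
grip_width: 0.0288
finger_force: 29.9
time: 22.67
eef_pos: [0.456, 0.0923, 0.1256]
tool_rot: [3.006, 0.069, -2.805]
force: [0.4, -0.4, 1.0]
grip_width: 0.0289
finger_force: 29.9
lean [ 0.019  0.15  -0.988] pos [0.456  0.0923 0.1256] yaw -2.805 j [ 0.    0.12  2.11  0.19  0.9  -2.03] w 0.02894150145324841 t 22.6667
```

```bash
python3 -m pendant '0 0 0 -1.05 0.02;0 0 0 -1.05 0.02;0 0 0 -1.05 0.02;0 0 0 -1.05 0.02;0 0 0 -1.05 0.02;0 0 0 -1.05 0.02;0 0 0 -1.05 0.02;0 0 0 -1.05 0.02;0 0 0 -1.05 0.02;0 0 0 -1.05 0.02;0 0 0 -1.05 0.02;0 0 0 -1.05 0.02' |head -1;python3 -c "
from h import *
tilt()"
```

```text
time: 23.67
lean [ 0.02   0.111 -0.994] pos [0.4547 0.113  0.1293] yaw -1.784 j [ 0.08  0.12  2.1   0.14  0.9  -2.94] w 0.02818352535926138 t 23.6667
```

```bash
python3 -m pendant '0 0 0 -0.3 0.02;0 0 0 -0.3 0.02;0 0 0 -0.3 0.02;0 0 0 -0.3 0.02;0 0 0 -0.3 0.02;0 0 0 -0.3 0.02' |head -1;python3 -c "
from h import *
tilt()"
```

```text
time: 24.17
lean [ 0.042  0.032 -0.999] pos [0.4421 0.1638 0.131 ] yaw -1.54 j [ 0.25  0.11  2.1   0.03  0.88 -2.94] w 0.028723084180359282 t 24.1667
```

```bash
for i in 1; do python3 -m pendant '0.64 0.10 -0.03 1.25 0.02;0.64 0.10 -0.03 1.25 0.02;0.64 0.10 -0.03 1.25 0.02;0.64 0.10 -0.03 1.25 0.02;0.64 0.10 -0.03 1.25 0.02;0.64 0.10 -0.03 1.25 0.02;0.64 0.10 -0.03 1.25 0.02;0.64 0.10 -0.03 1.25 0.02;0.64 0.10 -0.03 1.25 0.02;0.64 0.10 -0.03 1.25 0.02;0.64 0.10 -0.03 1.25 0.02;0.64 0.10 -0.03 1.25 0.02' |head -1; done;python3 -c "
from h import *
tilt();go(.36,-.48,.13,-1.54-1.25)"
```

```text
time: 25.17
lean [ 0.043  0.031 -0.999] pos [ 0.3787 -0.3351  0.1361] yaw -2.793 j [-0.84  0.19  2.    0.07  0.95 -2.8 ] w 0.028776198154036675 t 25.1667
shift [ 0.067  -0.1298  0.0061] turn -0.003 j6 -2.8 F [ 1.1  0.4 -0.7] w 0.0288 t 25.1667
```

```bash
python3 -m pendant '0.03 -0.09 0 0 0.02;0.03 -0.09 0 0 0.02;0.03 -0.09 0 0 0.02;0.03 -0.09 0 0 0.02;0.03 -0.09 0 0 0.02' |head -1; python3 -m pendant '0 0 0 -0.2 0.02;0 0 0 -0.2 0.02;0 0 0 -0.2 0.02;0 0 0 -0.2 0.02' |head -1; python3 -c "
from h import *
tilt()"
```

```text
time: 25.58
time: 25.92
lean [ 0.    -0.003 -1.   ] pos [ 0.4045 -0.406   0.1326] yaw -2.633 j [-0.86  0.32  1.84 -0.    0.98 -2.94] w 0.02884940545339119 t 25.9167
```

```bash
python3 -c "
from h import *
go(.461,.2365,.1,1.481)"
```

```text
shift [-0.362   0.5338  0.0326] turn -0.973 j6 -2.94 F [-0.4 -0.6 -1.1] w 0.0288 t 25.9167
```

```bash
python3 -m pendant '-0.362 0.534 0.03 1.4 0.02;-0.362 0.534 0.03 1.4 0.02;-0.362 0.534 0.03 1.4 0.02;-0.362 0.534 0.03 1.4 0.02;-0.362 0.534 0.03 1.4 0.02;-0.362 0.534 0.03 1.4 0.02;-0.362 0.534 0.03 1.4 0.02;-0.362 0.534 0.03 1.4 0.02;-0.362 0.534 0.03 1.4 0.02;-0.362 0.534 0.03 1.4 0.02;-0.362 0.534 0.03 1.4 0.02;-0.362 0.534 0.03 1.4 0.02' |head -1; python3 -c "
from h import *
tilt();go(.461,.2365,.1,1.481)"
```

```text
time: 26.92
lean [ 0.001 -0.005 -1.   ] pos [0.445  0.0377 0.11  ] yaw 2.301 j [-0.01  0.13  2.13 -0.01  0.88 -0.74] w 0.0286231397780899 t 26.9167
shift [0.1375 0.1445 0.01  ] turn 0.82 j6 -0.74 F [ 0.9 -0.  -1. ] w 0.0286 t 26.9167
```

```bash
python3 -m pendant '0.140 0.147 0 0.82 0.02;0.140 0.147 0 0.82 0.02;0.140 0.147 0 0.82 0.02;0.140 0.147 0 0.82 0.02;0.140 0.147 0 0.82 0.02;0.140 0.147 0 0.82 0.02;0.140 0.147 0.01 0.82 0.02;0.140 0.147 0.04 0.82 0.02;0.140 0.147 0.07 0.82 0.02;0.140 0.147 0.07 0.82 0.02;0.140 0.147 0.07 0.82 0.02;0.140 0.147 0.07 0.82 0.02' |head -1
python3 - <<'E'
from h import *
tilt();go(.461,.240,.0199,1.481)
a=camera("top");b=camera("side")
A=cv2.resize(a["image"][220:330,130:210,::-1],None,fx=5,fy=5)
B=cv2.resize(cv2.resize(b["image"][130:230,150:230,::-1],None,fx=5,fy=5,interpolation=2),(400,550));cv2.imwrite("pics/t5.png",np.hstack([A,B]))
E
```

```text
time: 27.92
lean [ 0.002 -0.005 -1.   ] pos [0.4614 0.2382 0.0399] yaw 1.486 j [ 0.4   0.38  2.   -0.01  0.77  0.49] w 0.028815513562000045 t 27.9167
shift [ 0.0018 -0.0006  0.02  ] turn 0.005 j6 0.49 F [0.9 0.9 0.4] w 0.0288 t 27.9167
```

View pics/t5.png

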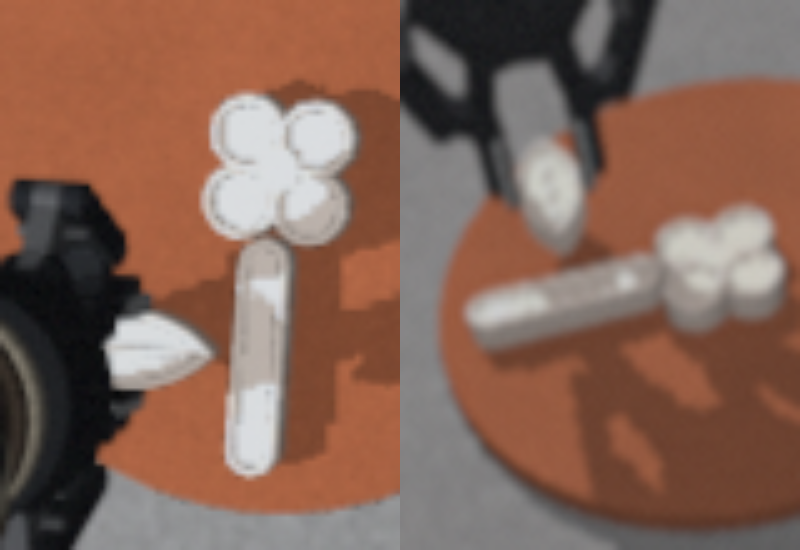

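The leaf (crop tip (212,352)) points at the stalk's middle with a small gap. Lowering gently.

```bash
python3 -m pendant '0 0 0.008 0 0.02;0 0 0.014 0 0.02;0 0 0.016 0 0.02;0 0 0.016 0 0.02;0 0 0.016 0 0.02'|egrep 'pos|^force'; for i in 1 2 3 4 5 6 7; do python3 -m pendant '0 0 0.0005 0 0.02;0 0 0.001 0 0.02;0 0 0.001 0 0.02' | egrep 'pos|^force'; done
```

```text
eef_pos: [0.4608, 0.238, 0.0226]
force: [0.4, 0.1, -1.2]
eef_pos: [0.4611, 0.2382, 0.0219]
force: [-0.8, 0.1, -0.0]
eef_pos: [0.461, 0.2381, 0.0208]
force: [1.1, 0.5, -0.7]
eef_pos: [0.4611, 0.2381, 0.02]
force: [-0.4, 0.3, 0.5]
eef_pos: [0.4612, 0.2381, 0.0199]
force: [-2.2, -1.4, 6.8]
eef_pos: [0.4612, 0.2381, 0.0198]
force: [-4.8, -2.1, 14.0]
eef_pos: [0.4612, 0.2381, 0.0198]
force: [-6.4, -2.6, 21.9]
eef_pos: [0.4612, 0.2381, 0.0197]
force: [-8.6, -4.5, 28.5]
```

```bash
python3 -m pendant '0 0 -0.003 0 0.02;0 0 -0.003 0 0.02;0 0 -0.003 0 0.035;0 0 -0.003 0 0.04;0 0 -0.003 0 0.045;0 0 -0.003 0 0.045;0 0 -0.013 0 0.045;0 0 -0.03 0 0.045;0 0 -0.06 0 0.055;0 0 -0.085 0 0.055;0 0 -0.085 0 0.055;0 0 -0.085 0 0.055'; python3 -c "
from h import *
tilt();go(.648,-.118,.1,1.486)"
```

```text
time: 31.18
eef_pos: [0.4627, 0.2393, 0.1032]
tool_rot: [3.135, 0.003, 1.487]
force: [-0.3, -0.1, -0.3]
grip_width: 0.055
finger_force: 0.0
lean [ 0.006 -0.003 -1.   ] pos [0.4627 0.2393 0.1032] yaw 1.487 j [ 0.4   0.27  1.97 -0.01  0.89  0.49] w 0.05499224849077195 t 31.1833
shift [-0.3405  0.2146  0.0032] turn 0.001 j6 0.49 F [-0.3 -0.1 -0.3] w 0.055 t 31.1833
```

```bash
python3 -m pendant '-0.341 0.214 0 0 0.055;-0.341 0.214 0 0 0.055;-0.341 0.214 0 0 0.055;-0.341 0.214 0 0 0.055;-0.341 0.214 0 0 0.055;-0.341 0.214 0 0 0.055;-0.341 0.214 0 0 0.055;-0.341 0.214 0 0 0.055;-0.341 0.214 0 0 0.055;-0.341 0.214 0 0 0.055;-0.341 0.214 0 0 0.055;-0.341 0.214 0 0 0.055'|head -1; python3 -m pendant '0 0 0 0 0.055;0 0 0 0 0.055;0 0 0 0 0.055;0 0 0 0 0.055'|head -1
python3 - <<'E'
from h import *
tilt();go(.648,-.118,.019,1.486)
c=camera("top")
cv2.imwrite("pics/t6.png",cv2.resize(c["image"][200:330,120:250,::-1],None,fx=4,fy=4))
E
```

```text
time: 32.18
time: 32.52
lean [ 0.001 -0.005 -1.   ] pos [ 0.645  -0.1177  0.1028] yaw 1.489 j [-0.24  0.5   1.64 -0.01  0.99 -0.16] w 0.054987187825836954 t 32.5167
shift [-0.      0.003   0.0838] turn 0.003 j6 -0.16 F [-0.1  0.8  0.2] w 0.055 t 32.5167
```

View pics/t6.png

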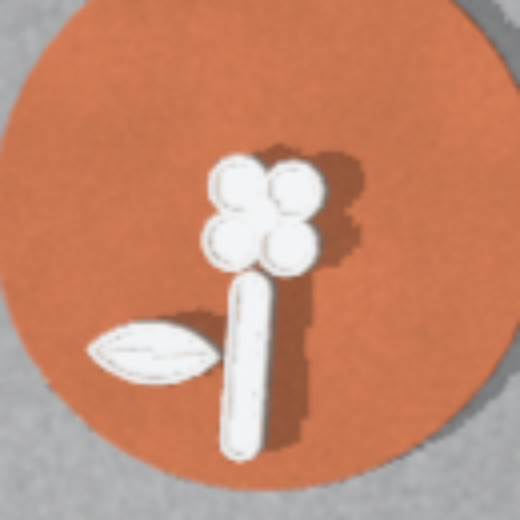

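Leaf at crop (153,351), tip next to the stalk at (222,355). Now grip the bud.

```bash
python3 -m pendant '0 0.003 0.03 0 0.055;0 0.003 0.055 0 0.055;0 0.003 0.075 0 0.055;0 0.003 0.082 0 0.055;0 0.003 0.084 0 0.055;0 0.003 0.084 0 0.055;0 0.003 0.084 0 0.055;0 0.003 0.084 0 0.025;0 0.003 0.084 0 0.025;0 0.003 0.084 0 0.025;0 0.003 0.084 0 0.025;0 0.003 0.084 0 0.025' 30; python3 -m pendant '0 0 0 0 0.025;0 0 0 0 0.025'|egrep 'width|pos';python3 -m pendant '0 0 -0.01 0 0.025;0 0 -0.03 0 0.025;0 0 -0.06 0 0.025;0 0 -0.08 0 0.025;0 0 -0.08 0 0.025;0 0 -0.08 0 0.025'
python3 - <<'E'
from h import *
go(.457,.161,.1,1.486)
E
```

```text
time: 33.57
eef_pos: [0.6502, -0.1202, 0.0212]
tool_rot: [3.137, 0.006, 1.487]
force: [-1.1, 0.3, 6.1]
grip_width: 0.034
finger_force: 29.6
eef_pos: [0.6502, -0.1202, 0.0212]
grip_width: 0.0338
time: 34.23
eef_pos: [0.65, -0.1199, 0.1014]
tool_rot: [3.135, 0.006, 1.487]
force: [0.6, 0.5, -1.6]
grip_width: 0.0337
finger_force: 29.9
shift [ 0.2637 -0.2159  0.0014] turn 0.001 j6 -0.16 F [ 0.6  0.5 -1.6] w 0.0337 t 34.2333
```

```bash
python3 -m pendant '0.263 -0.216 0 0 0.025;0.263 -0.216 0 0 0.025;0.263 -0.216 0 0 0.025;0.263 -0.216 0 0 0.025;0.263 -0.216 0 0 0.025;0.263 -0.216 0 0 0.025;0.263 -0.216 0 0 0.025;0.263 -0.216 0 0 0.025;0.263 -0.216 0 0 0.025;0.263 -0.216 0.01 0 0.025;0.263 -0.216 0.03 0 0.025;0.263 -0.216 0.05 0 0.025'|head -1; python3 -m pendant '0 0 0 0 0.025;0 0 0 0 0.025;0 0 0 0 0.025;0 0 0 0 0.025'|head -1
python3 - <<'E'
from h import *
tilt();go(.457,.160,.0212,1.486)
c=camera("side")
cv2.imwrite("pics/s7.png",cv2.resize(c["image"][110:240,140:290,::-1],None,fx=4,fy=4,interpolation=2))
E
```

```text
time: 35.23
time: 35.57
lean [ 0.003 -0.005 -1.   ] pos [0.4568 0.16   0.0479] yaw 1.486 j [ 0.25  0.31  2.08 -0.01  0.75  0.34] w 0.033623662003592576 t 35.5667
shift [-0.      0.0002  0.0267] turn -0.0 j6 0.34 F [ 0.6 -0.1 -0.8] w 0.0336 t 35.5667
```

View pics/s7.png

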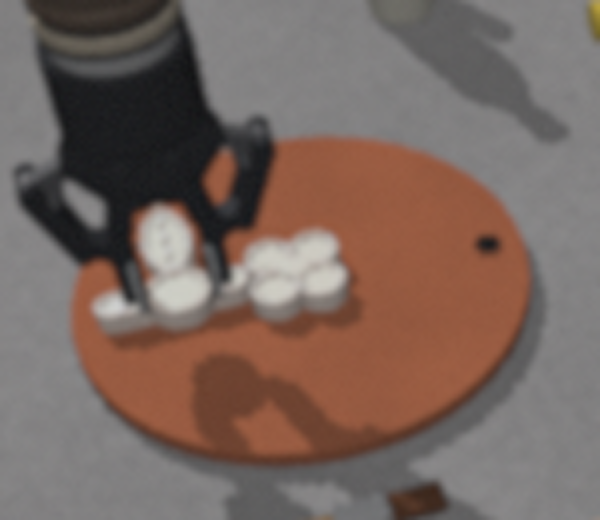

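The bud hangs level over its place (crop (180,295)), right of the stalk. I'll shift it 4 mm down the stalk to keep the finger clear of the blossom, then lower.

```bash
python3 -m pendant '0 -0.004 0.008 0 0.025;0 -0.004 0.016 0 0.025;0 -0.004 0.022 0 0.025;0 -0.004 0.024 0 0.025;0 -0.004 0.024 0 0.025;0 -0.004 0.024 0 0.025'|egrep 'pos|^force'; for i in 1 2 3 4 5; do python3 -m pendant '0 0 0.0005 0 0.025;0 0 0.001 0 0.025;0 0 0.001 0 0.025' | egrep 'pos|^force'; done
```

```text
eef_pos: [0.4513, 0.1607, 0.0229]
force: [0.9, -0.2, -0.7]
eef_pos: [0.4518, 0.1607, 0.0224]
force: [0.2, -0.9, 0.1]
eef_pos: [0.4516, 0.1607, 0.0213]
force: [0.7, 0.3, -0.3]
eef_pos: [0.4516, 0.1607, 0.0211]
force: [-2.0, -0.2, 8.2]
eef_pos: [0.4516, 0.1607, 0.021]
force: [-5.1, -2.3, 14.6]
eef_pos: [0.4517, 0.1607, 0.0209]
force: [-7.8, -1.8, 22.4]
```

```bash
python3 -m pendant '0 0 -0.003 0 0.025;0 0 -0.003 0 0.025;0 0 -0.003 0 0.036;0 0 -0.003 0 0.04;0 0 -0.003 0 0.04;0 0 -0.003 0 0.04;0 0 -0.013 0 0.04;0 0 -0.03 0 0.04;0 0 -0.06 0 0.045;0 0 -0.085 0 0.045;0 0 -0.085 0 0.045;0 0 -0.085 0 0.045'; python3 -c "
from h import *
tilt();go(.4405,-.1071,.1,1.486)"
```

```text
time: 38.37
eef_pos: [0.4532, 0.1616, 0.1055]
tool_rot: [3.135, 0.003, 1.487]
force: [-0.5, 0.3, 0.6]
grip_width: 0.0449
finger_force: 0.0
lean [ 0.006 -0.004 -1.   ] pos [0.4532 0.1616 0.1055] yaw 1.487 j [ 0.26  0.2   2.06 -0.01  0.87  0.34] w 0.04493822465072845 t 38.3667
shift [-0.2688  0.0099  0.0055] turn 0.001 j6 0.34 F [-0.5  0.3  0.6] w 0.0449 t 38.3667
```

```bash
python3 -m pendant '-0.269 0.01 0 0 0.045;-0.269 0.01 0 0 0.045;-0.269 0.01 0 0 0.045;-0.269 0.01 0 0 0.045;-0.269 0.01 0 0 0.045;-0.269 0.01 0 0 0.045;-0.269 0.01 0 0 0.045;-0.269 0.01 0 0 0.045;-0.269 0.01 0 0 0.045;-0.269 0.01 0 0 0.045;-0.269 0.01 0 0 0.045;-0.269 0.01 0 0 0.045'|head -1
python3 - <<'E'
from h import *
tilt();go(.4405,-.1071,.0195,1.486)
c=camera("top")
for q in white(c,[[115,180],[260,180],[260,325],[115,325]]):
    w=(ray(c,cv2.convexHull(q)[:,0],.022)[:,:2]*1e4).astype(np.float32);r=cv2.minAreaRect(w)
    print(np.array(r[0])/1e4,np.array(r[1])/1e4,r[2])
cv2.imwrite("pics/t8.png",cv2.resize(c["image"][200:330,120:250,::-1],None,fx=4,fy=4))
E
```

```text
time: 39.37
lean [ 0.    -0.005 -1.   ] pos [ 0.4385 -0.1064  0.1043] yaw 1.489 j [-0.33  0.15  2.13 -0.01  0.86 -0.25] w 0.045002559172205144 t 39.3667
shift [-0.0005  0.0021  0.0848] turn 0.003 j6 -0.25 F [-0.2  0.5  0.2] w 0.045 t 39.3667
[0.48502544 0.18599529] [0.10963865 0.13446333] 54.492122650146484
```

View pics/t8.png

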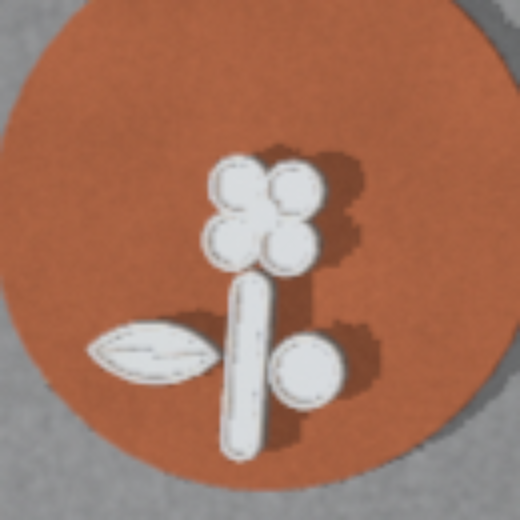

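Bud at crop (307,371), touching close to the stalk; nothing else moved. Blossom centre at crop (264,215). Now the heart.

```bash
python3 -m pendant '0 0.002 0.03 0 0.045;0 0.002 0.055 0 0.045;0 0.002 0.075 0 0.045;0 0.002 0.082 0 0.045;0 0.002 0.084 0 0.045;0 0.002 0.084 0 0.045;0 0.002 0.084 0 0.045;0 0.002 0.084 0 0.015;0 0.002 0.084 0 0.015;0 0.002 0.084 0 0.015;0 0.002 0.084 0 0.015;0 0.002 0.084 0 0.015' 30; python3 -m pendant '0 0 0 0 0.015;0 0 0 0 0.015;0 0 0 0 0.015'|egrep 'width|pos';python3 -m pendant '0 0 -0.01 0 0.015;0 0 -0.03 0 0.015;0 0 -0.06 0 0.015;0 0 -0.08 0 0.015;0 0 -0.08 0 0.015;0 0 -0.08 0 0.015'
python3 - <<'E'
from h import *
c=camera("top");print(ray(c,[(186.,253.5)],.026))
go(.5265,.1838,.1,1.486)
E
```

```text
time: 40.42
eef_pos: [0.4422, -0.1088, 0.0221]
tool_rot: [3.137, 0.006, 1.487]
force: [-0.5, 0.1, 7.2]
grip_width: 0.0246
finger_force: 29.4
eef_pos: [0.4422, -0.1088, 0.0221]
grip_width: 0.024
time: 41.17
eef_pos: [0.4422, -0.1085, 0.1026]
tool_rot: [3.135, 0.006, 1.487]
force: [0.2, 0.2, -1.0]
grip_width: 0.024
finger_force: 29.5
[[0.52645506 0.18140106 0.026     ]]
shift [0.298  0.0608 0.0012] turn 0.001 j6 -0.25 F [ 0.1 -0.7 -0.7] w 0.0241 t 41.2167
```

```bash
python3 -m pendant '0.296 0.061 0 0 0.015;0.296 0.061 0 0 0.015;0.296 0.061 0 0 0.015;0.296 0.061 0 0 0.015;0.296 0.061 0 0 0.015;0.296 0.061 0 0 0.015;0.296 0.061 0 0 0.015;0.296 0.061 0 0 0.015;0.296 0.061 0 0 0.015;0.296 0.061 0.02 0 0.015;0.296 0.061 0.045 0 0.015;0.296 0.061 0.045 0 0.015'|head -1; python3 -m pendant '0 0 0 0 0.015;0 0 0 0 0.015;0 0 0 0 0.015;0 0 0 0 0.015'|head -1
python3 - <<'E'
from h import *
tilt();go(.5265,.182,.036,1.486)
c=camera("side");d=camera("top")
cv2.imwrite("pics/s9.png",np.hstack([cv2.resize(q["image"][y:y+100,x:x+80,::-1],(400,500),interpolation=2) for q,x,y in((d,145,205),(c,170,120))]))
E
```

```text
time: 42.22
time: 42.55
lean [ 0.004 -0.005 -1.   ] pos [0.5276 0.1814 0.0557] yaw 1.486 j [ 0.26  0.41  1.9  -0.01  0.83  0.35] w 0.024378660779801654 t 42.55
shift [ 0.0005 -0.0012  0.0197] turn 0.0 j6 0.35 F [-0.3  0.  -1.2] w 0.0244 t 42.55
```

View pics/s9.png

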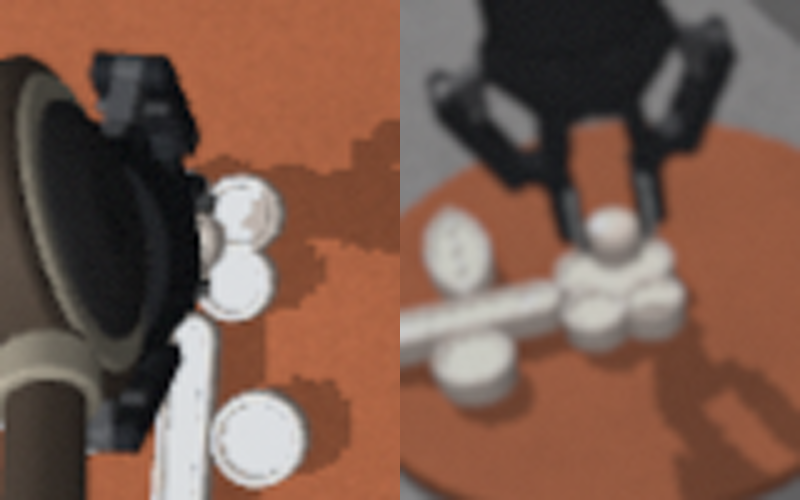

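The heart hangs over the blossom's middle (side crop (612,230)). Lowering.

```bash
python3 -m pendant '0 -0.001 0.008 0 0.015;0 -0.001 0.014 0 0.015;0 -0.001 0.017 0 0.015;0 -0.001 0.017 0 0.015;0 -0.001 0.017 0 0.015'|egrep 'pos|^force'; for i in 1 2 3 4; do python3 -m pendant '0 0 0.0005 0 0.015;0 0 0.001 0 0.015;0 0 0.001 0 0.015' | egrep 'pos|^force'; done
```

```text
eef_pos: [0.5251, 0.1816, 0.0367]
force: [0.4, 0.2, -0.3]
eef_pos: [0.5256, 0.1816, 0.0363]
force: [0.8, 0.0, -0.7]
eef_pos: [0.5256, 0.1816, 0.0361]
force: [-2.5, -0.5, 6.7]
eef_pos: [0.5257, 0.1816, 0.0361]
force: [-4.3, -0.9, 11.5]
eef_pos: [0.5257, 0.1817, 0.036]
force: [-6.8, -0.5, 17.2]
```

```bash
python3 -m pendant '0 0 -0.002 0 0.015;0 0 -0.002 0 0.015;0 0 -0.002 0 0.03;0 0 -0.002 0 0.035;0 0 -0.002 0 0.04;0 0 -0.002 0 0.04;0 0 -0.012 0 0.04;0 0 -0.03 0 0.04;0 0 -0.06 0 0.045;0 0 -0.085 0 0.045;0 0 -0.085 0 0.045;0 0 -0.085 0 0.045'|head -1; python3 -m pendant '0 0.1 -0.02 0 0.045;-0.27 0 -0.02 0 0.045;-0.27 0 -0.02 0 0.045;-0.27 0 -0.02 0 0.045;-0.27 0 -0.02 0 0.045;-0.27 0 -0.02 0 0.045;-0.27 0 -0.02 0 0.045;-0.27 0 -0.02 0 0.045;-0.27 0 -0.02 0 0.045;-0.27 0 -0.02 0 0.045;-0.27 0 -0.02 0 0.045;-0.27 0 -0.02 0 0.045'
python3 - <<'E'
from h import *
c=camera("side");d=camera("top")
cv2.imwrite("pics/f.png",np.hstack([cv2.resize(d["image"][180:330,110:260,::-1],(400,400),interpolation=2),cv2.resize(c["image"][120:250,140:270,::-1],(400,400),interpolation=2)]))
E
```

```text
time: 45.07
time: 46.07
eef_pos: [0.5024, -0.0857, 0.1389]
tool_rot: [3.141, 0.004, 1.488]
force: [-0.1, 0.8, -0.9]
grip_width: 0.0451
finger_force: 0.0
```

View pics/f.png

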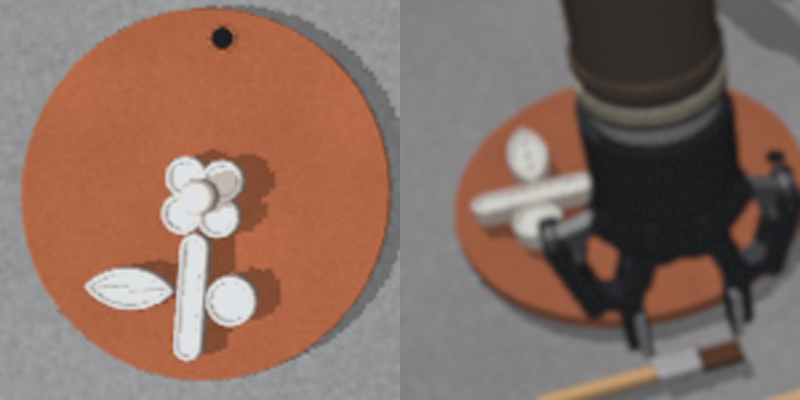

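The heart sits in the blossom's centre (198,197), leaf, bud and stalk are in place, and the gripper is clear. Handing in.

```bash
python3 -c "
from station import ctrl
print(ctrl.sign_off())"
```

```text
the job is handed in; nothing more can be done
None
```

The flower is laid out on the plaque as asked, in order (blossom, stalk, leaf, bud, heart), and handed in at about 46 s of the 125 s allowed; I did not touch the lid, brush or jar.

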